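# Set the drilling jig's length stop and butt the tube against it

## Task

On the drilling jig, push the length stop along its notched bar towards the drill-bush bracket, past the first notch it meets, until it drops into the middle one of the three notches. Then push the aluminium tube along the bed, under the bracket, until its front end butts against the stop, leaving the stop seated in the middle notch. Only push: pick nothing up, and leave the other things on the bench alone.

Things in the scene. Friction and masses are not known exactly. Their poses are not given: they have to be found in the camera images.
- jig: Drilling jig screwed to the bench; plywood base 160 (x) x 560 (y) x 18 mm. Origin: underside centre of the base, on the bench top; z up, y along the jig. Positions in this frame are given below in mm. A slotted aluminium fence stands on it along y: x 15 to 55, y -260 to 260, top at z = 58.
- bed (a point): Point on top of the black bed strip, at x = -7, y = 0, z = 22 in the jig frame. The bed runs from y -260 to 260 between the fence and a low front guide strip (x -41 to -29, top z = 34): a channel 44 mm wide for the tube.
- bracket (a point): Top centre of the drill bush, at x = -7, y = 40, z = 78 in the jig frame. The dark steel bracket that carries it (x -25 to 53, y 10 to 70, z 58 to 68) spans the bed 6 mm above the tube.
- notch2 (a point): The middle notch: centre of its mouth, at x = 35, y = -100, z = 68 in the jig frame. The steel index bar on the fence (x 27 to 43, y -250 to -5, top z = 68) has three V notches 12 mm wide and 6 mm deep across it, at y = -145, -100 and -55.
- stop (a joint): Travel (m) of the length stop along the bar, to the jig's +y, towards the bracket: 0 at the outer end, 0.185 at the inner end. Starts between 0 and 0.04. Seated in the first notch at 0.070, middle 0.115, third 0.160. Friction about 2 N plus 12 N per m/s; it stays where left. Within about 4 mm of a notch it pulls itself in (the push force dips, then rises); pushing it out takes 15 to 20 N.
- plunger (a joint): Height (m) of the stop's spring plunger: 0 with its roller nose riding on top of the bar, -0.004 when it has dropped fully into a notch. Its 8 mm steel stem, standing out of the dark collar on top of the stop, shows it: 14 mm proud when riding, 10 mm when seated.
- stop_nose (a point): Middle of the stop's length and width, at the height of the bar's top (z = 68), on the plunger's line. Axes as the jig's. The stop is an aluminium block 44 (x) x 56 (y) mm, z 70 to 96, with collar and stem up to z = 122, and a steel stop plate hanging from its robot side in front of the fence, down to 3 mm above the bed.
- stop_back (a point): Centre of the stop's flat outer end face, which looks to the jig's -y, away from the bracket: the place to push. The face is 44 mm wide and 26 mm high (z 70 to 96); this point is at z = 83. Below the face lies the index bar, its top at z = 68.
- stop_face (a point): Point on the face of the stop plate that the tube butts against; it looks to the jig's +y, at z = 37, x = 0. The plate is 26 mm wide and 10 mm thick, its face 28 mm to the +y side of stop_nose. Axes as the jig's.
- tube: Loose aluminium rectangular tube, 40 (x) x 200 (y) x 30 (z) mm, walls 2.5 mm, 0.14 to 0.25 kg, lying in the jig's bed channel along the jig's y. Origin: centre of its underside, on the bed, 22 mm above the bench. Sliding it takes up to about 3 N. It starts 60 mm or more short of where it butts.
- tube_head (a point): Centre of the tube's open front end, towards the stop, 15 mm above the bed.
- tube_tail (a point): Centre of the tube's rear end, away from the stop, closed by a flush black plastic plug: the place to push, 15 mm above the bed (37 mm above the bench). The tube's top is 52 mm above the bench.
- offcut: Bystander: offcut of the same tube, 40 x 70 x 30 mm, loose on the bench on the robot's side of the jig. Origin: underside centre.
- bin: Bystander: open black plastic bin of rivets, 100 x 150 x 55 mm, loose on the bench beyond the jig. Origin: underside centre.
- oil: Bystander: white oil bottle, 52 mm diameter, 120 mm high, loose on the bench beyond the jig. Origin: underside centre.
- drill: Bystander: cordless drill lying on its side beyond the jig, about 240 x 190 mm, 60 mm high. Origin: under the middle of its motor housing.
Mind the look-alikes: they are no part of the job. Of the things shaped like the tube, the aluminium one is meant.

How it is judged:
By the outcome, as a careful person would: the job done as asked, in the order asked, and still so for the second after the job is handed in, with the robot touching nothing.
It also fails if it takes over 54 s, if anything falls off the work surface, if the arm or the gripper's body presses on something with over 40 N, if the wrist force passes 120 N, or if a joint passes its speed limit or range.

## Robot

A 6-joint arm with a two-finger parallel gripper is mounted at the origin on the work surface. World frame = base frame: x ahead of the robot, y to its left, z up, the work surface at z = 0. Lengths are in mm, angles in rad, forces in N, time in s.
With the tool pointing down it reaches from about 325 to 1000 mm from the base axis. Payload 5.1 kg.
Tool frame: the origin (TCP) lies on the centre line of the jaws, within the pads' length; the fingertips stand 8 mm ahead of it and the grasp point (between the pads) lies 11 mm behind it; z points along the fingers, y is the direction in which the jaws open and shut (so a half turn about z gives the same grasp; the last joint's range is limited). The gripper opens to 85 mm and grips with 20 to 120 N. Pads are 22 mm wide; open, the fingers measure 114 mm over their backs; the gripper's body (76 mm by 85 mm) begins 54 mm behind the grasp point. The pads swing forward as they close: fully open they stand 13 mm farther back than shut.
Start: joints at [-1.374, 0.124, 1.65, -0, 1.367, -0.083], TCP at [179.474, -624.719, 239.322] pointing down, gripper open.
Joint ranges: [-2.61, 2.61], [-1.02, 2.33], [0.03, 2.71], [-1.35, 4.49], [0.32, 2.68], [-2.91, 2.91]. Speed limits (rad/s): [2.57, 2.57, 3.14, 3.14, 3.14, 3.14].

## Interface

Orientations are given as a rotation vector (axis times angle).
In Python, from plant import bot gives the robot as it stands. Calls block until the motion is done:
- bot.move_ptp(position, orientation): joint-space move of the TCP to a pose.
- bot.line_to(position, frame=None, feed=150, threshold=None): straight line of the TCP; frame=None keeps the orientation; feed is the mean speed in mm/s. With threshold (N) it stops when the force on the tool has changed by that much, and returns True; else False.
- bot.move_j(angles): joint-space move.
- bot.move_gripper(opening, grasp_force=None): finger opening in mm; grasp_force is the grip in N (None keeps the last); returns when the fingers have stopped.
- bot.dwell(seconds).
- bot.solve_ik(position, orientation): joint angles nearest the present ones, or None.
- bot.state(): the state.
- bot.camera(name): name is "scene" or "side" or "wrist"; returns a dict with "image" (480x640x3 uint8, red, green, blue), "fx", "fy", "cx", "cy" (pixels), "R" (3x3) and "t" (3): a world point X has camera coordinates R X + t. Camera axes: x right, y down, z forward; pixel columns grow to the right and rows downward; lengths in mm; the calibration is good to about 2 mm. A picture is of the moment at which its call begins. There is no depth.
A pose or a line that the arm cannot do raises bot.MotionError and nothing moves.
- bot.finish_job(): hands the job in, once; it reports no verdict.
The state is a dict: "time": time; "joints": joint angles; "joint_velocities": joint speeds; "tau": joint torques, N m; "tcp_pos": TCP position; "ee_rot": TCP orientation; "wrist_force": force on the tool from outside, world axes, zero at the start; "torque": the same for the moment, N m; "opening": finger opening in mm.
Only numpy, scipy, OpenCV 4.12 (cv2) and the standard library are available. Lean on these libraries where they do the work, as an engineer would, in place of code of your own. Each camera call takes 0.05 s, during which the arm holds its last target. There are 200 camera calls.

## Working session

There is one attempt and no reset: what is moved stays moved. The work goes in short steps, each a Python script; the robot and the scene stay as the last script left them, time stands still between calls to the robot, and variables do not carry over. Pictures are saved under pics/ and viewed, about 8 in all and at most 12, crops included, and the job is handed in when it is done.

```bash
ls; mkdir -p pics; python3 - <<'E'
from plant import bot
import cv2,pickle
d={}
for n in("scene","side","wrist"):
    c=bot.camera(n);d[n]=c;cv2.imwrite(f"pics/{n}0.png",c["image"][:,:,::-1])
    print(n,c["fx"],c["cx"],c["cy"],c["R"],c["t"])
pickle.dump(d,open("c0.pkl","wb"))
s=bot.state();print(s["time"],s["ee_rot"],s["opening"])
E
```

```text
pics
scene 433.7250464916358 318.0407409383492 241.64035681715305 [[ 0.21708647  0.9761388  -0.00514745]
 [ 0.53353554 -0.12306715 -0.83677614]
 [-0.81744314  0.17890643 -0.54752096]] [-196.66171483 -194.92553811 1281.05398523]
side 619.0414283055982 318.25474619408175 236.61629142140708 [[-0.91155457 -0.41056025 -0.02255094]
 [-0.21668087  0.52625429 -0.82225654]
 [ 0.34945338 -0.74464536 -0.56867006]] [ 478.19374565  152.43771373 1269.24809467]
wrist 407.4634879537829 311.2579563297326 244.3312760740236 [[ 2.76157104e-01 -9.61112222e-01 -7.41734783e-04]
 [-9.16414819e-01 -2.63546622e-01  3.01209324e-01]
 [-2.89691444e-01 -8.25013577e-02 -9.53557756e-01]] [-650.04549299  -37.91525235  378.58862034]
0.15 [-3.10921932e+00 -4.37855298e-01  1.82246987e-04] 85.32996564071871
```

View pics/scene0.png

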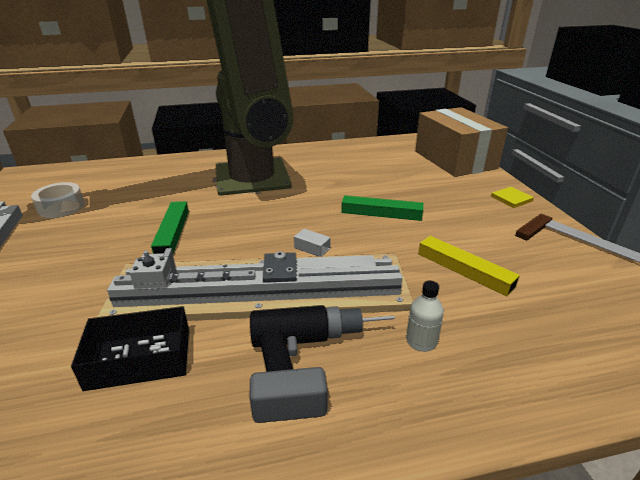

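View pics/side0.png

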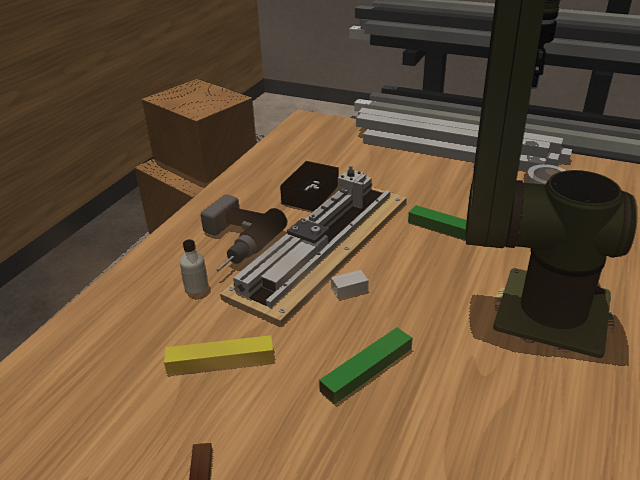

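The scene view shows the jig at (100-410, 245-315), with its stop at (150,268) and bracket at (280,265). The side view shows the jig running from (250,300) to (390,195).

Things that could be taken for the tube:
- the aluminium tube in the bed, side (290,265)
- the offcut, side (350,286)
- green bars, side (366,365) and (437,220)
- a yellow bar, side (220,355)

I choose the grey one in the bed channel and will check it in a close crop.

```bash
cat > h.py <<'E'
import numpy as np,cv2,pickle
def ray(c,u,v,z):
    R,t=np.array(c["R"]),np.array(c["t"]);C=-R.T@t
    d=R.T@np.array([(u-c["cx"])/c["fx"],(v-c["cy"])/c["fy"],1]);return C+d*(z-C[2])/d[2]
def proj(c,X):
    p=np.array(c["R"])@np.asarray(X,float)+c["t"];return c["fx"]*p[0]/p[2]+c["cx"],c["fy"]*p[1]/p[2]+c["cy"]
E
python3 - <<'E'
from h import *
d=pickle.load(open("c0.pkl","rb"))
a=d["scene"]["image"][238:322,95:420,::-1];b=d["side"]["image"][160:330,215:415,::-1]
a=cv2.resize(a,None,fx=2.4,fy=2.4,interpolation=2);b=cv2.resize(b,None,fx=2.3,fy=2.3,interpolation=2)
o=np.zeros((a.shape[0]+b.shape[0],800,3),np.uint8);o[:a.shape[0],:a.shape[1]]=a;o[a.shape[0]:,:b.shape[1]]=b
cv2.imwrite("pics/crop1.png",o);print(o.shape,a.shape)
for p in[(283,320),(222,293),(407,200)]:print(ray(d["side"],*p,18))
for p in[(411,308),(100,313)]:print(ray(d["scene"],*p,18))
E
```

```text
(593, 800, 3) (202, 780, 3)
[486.34940632 255.72288421  18.        ]
[644.05092941 230.76018576  18.        ]
[ 397.11931428 -278.44385701   18.        ]
[664.90239608 222.19661529  18.        ]
[ 555.77995124 -313.82042011   18.        ]
```

View pics/crop1.png

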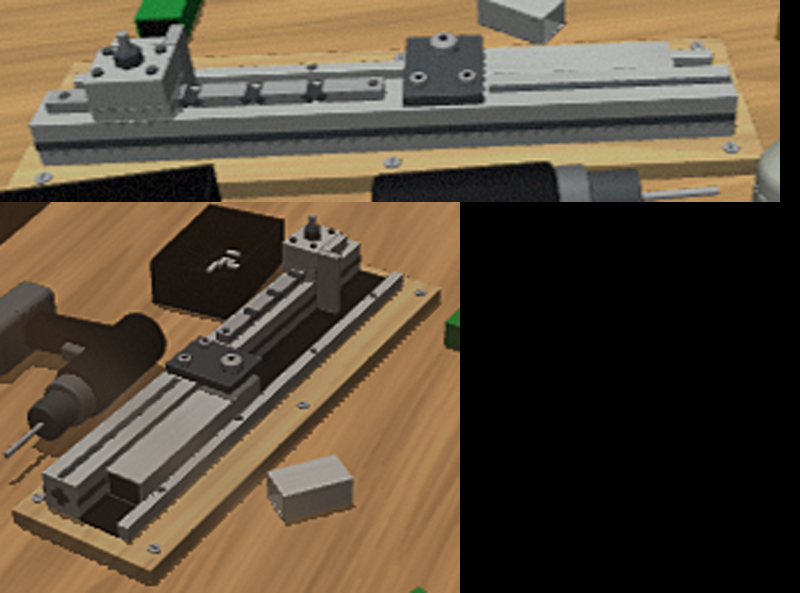

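The crop confirms it. The aluminium tube lies in the channel at crop (180,440), short of the bracket, and the stop is at the far end at (320,265). Next is a close wrist look, with the gripper shut for pushing.

```bash
cat >> h.py <<'E'
def down(a): return np.pi*np.array([np.cos(a/2),np.sin(a/2),0])
E
python3 - <<'E'
from h import *
from plant import bot
w=pickle.load(open("c0.pkl","rb"))["wrist"];R=np.array(w["R"]);print(-R.T@w["t"])
a=np.radians(-11)
T=np.array([450,-30,400.])
print(bot.solve_ik(T,down(a)), bot.solve_ik(np.array([480,-300,90.]),down(a+np.pi/2)), bot.solve_ik(np.array([480,-300,90.]),down(a-np.pi/2)))
bot.move_ptp(T,down(a)); bot.move_gripper(0)
c=bot.camera("wrist");pickle.dump(c,open("w1.pkl","wb"));cv2.imwrite("pics/w1.png",c["image"][:,:,::-1])
s=bot.state();print(s["time"],s["opening"],s["joints"],s["wrist_force"])
E
```

```text
[ 254.44246564 -603.52502988  371.94438126]
[-1.85697036e-01 -3.76444167e-01  1.83981873e+00 -4.44089210e-16
  1.67821809e+00  1.57708551e+00] [-6.53434549e-01  8.13430238e-02  1.96161058e+00 -4.44089210e-16
  1.09863905e+00 -4.61448331e-01] [-6.53434549e-01  8.13430238e-02  1.96161058e+00 -4.44089210e-16
  1.09863905e+00  2.68014432e+00]
3.3583 0.04823004629320726 [-1.85645340e-01 -3.76470778e-01  1.83980093e+00 -1.56483083e-05
  1.67823742e+00  1.57712668e+00] [0.07704063 0.73135261 0.05181252]
```

View pics/w1.png

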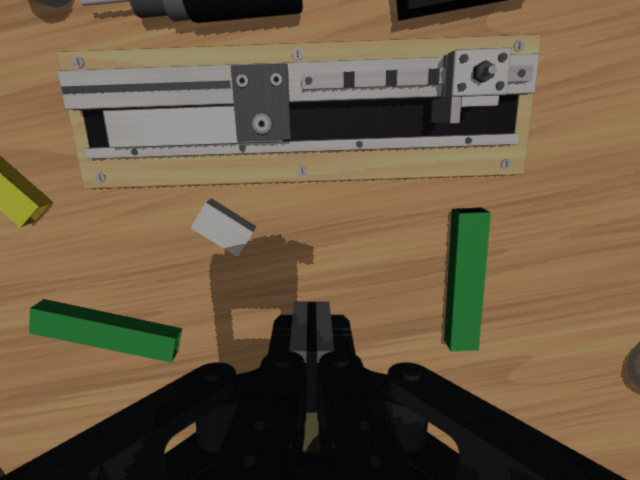

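The wrist view shows the jig's base corners at (58,52), (540,36), (525,173) and (83,187). The bush is at (262,123), the stop stem at (484,71), and the tube's tail edge at about (105,125).

```bash
python3 - <<'E'
from h import *
from scipy.optimize import least_squares
c=pickle.load(open("w1.pkl","rb"));d=pickle.load(open("c0.pkl","rb"))
g=[((58,52),(80,280,18)),((540,36),(80,-280,18)),((525,173),(-80,-280,18)),((83,187),(-80,280,18)),((262,123),(-7,40,78))]
P=np.array([ray(c,*p,j[2])[:2] for p,j in g]);J=np.array([j[:2] for _,j in g],float)
def f(q):
    s,k=np.sin(q[2]),np.cos(q[2]);return (J@np.array([[k,s],[-s,k]])+q[:2]-P)
q=least_squares(lambda q:f(q).ravel(),[520,-30,-.19]).x;print(q,np.degrees(q[2]));print(f(q))
np.save("jig.npy",q)
k,s=np.cos(q[2]),np.sin(q[2]);M=np.array([[k,-s],[s,k]])
for n,p,z in[("stem",(485,70),122),("tail top",(105,127),52),("tail top r",(105,108),52),("tail top l",(105,145),52),("n3",(349,80),68),("n2",(391,79),68),("n1",(434,77),68)]:
    print(n,M.T@(ray(c,*p,z)[:2]-q[:2]))
# base corner check in other views
for n in("scene","side"):
    print(n,[np.round(proj(d[n],np.r_[M@np.array(j[:2])+q[:2],j[2]])) for _,j in g])
o=c["image"][30:200,50:545,::-1];o=cv2.resize(o,None,fx=1.6,fy=1.6,interpolation=2)
e=cv2.resize(c["image"][40:130,400:545,::-1],None,fx=3.5,fy=3.5,interpolation=2)
o2=np.zeros((o.shape[0]+e.shape[0],800,3),np.uint8);o2[:o.shape[0],:o.shape[1]]=o;o2[o.shape[0]:,:e.shape[1]]=e
cv2.imwrite("pics/w1c.png",o2);print(o2.shape,o.shape)
E
```

```text
[ 5.29613573e+02 -3.29978487e+01 -1.61029263e-01] -9.226297155354628
[[ 2.2312755   2.51519092]
 [ 1.64816744 -3.20220248]
 [-2.03122461  0.0306257 ]
 [-1.60506555  0.76372343]
 [-0.24315278 -0.10733756]]
stem [  34.71453812 -176.29383985]
tail top [ -5.93829587 221.66973785]
tail top r [ 14.42686117 217.92332381]
tail top l [-25.74442716 225.31331242]
n3 [ 34.00039934 -54.11839073]
n2 [ 33.61381514 -98.74555903]
n1 [  34.18334682 -144.32453385]
scene [array([413., 303.]), array([ 94., 317.]), array([123., 263.]), array([395., 253.]), array([278., 253.])]
side [array([218., 292.]), array([353., 180.]), array([406., 196.]), array([279., 319.]), array([314., 227.])]
(587, 800, 3) (272, 792, 3)
```

View pics/w1c.png

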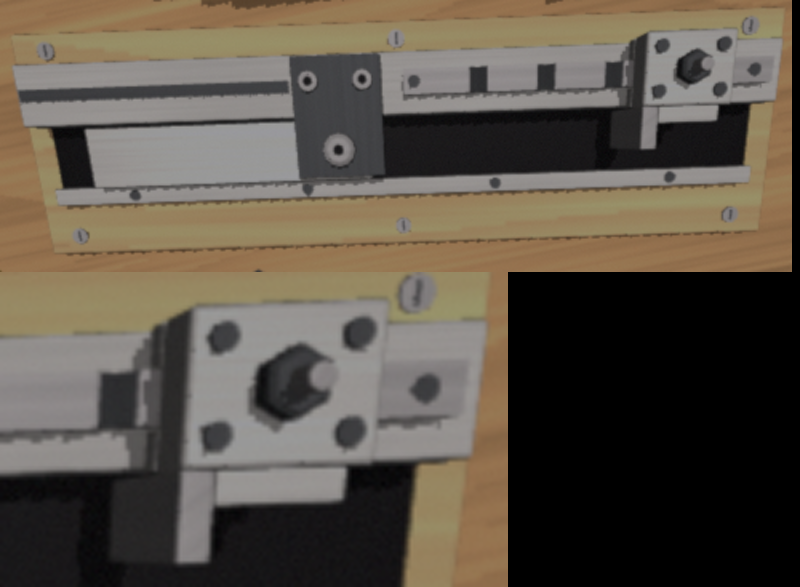

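The stop's stem top is at about (492,69) px, so the nose is at y≈-183 (travel ≈32 mm) and the back face at y≈-211. The tube's tail is at y≈+220. The notch positions agree with the jig frame to about 1 mm. I'll push the stop to the first notch and register on it.

```bash
cat >> h.py <<'E'
try:
    Q=np.load("jig.npy");k,s=np.cos(Q[2]),np.sin(Q[2]);M=np.array([[k,-s],[s,k]])
except OSError: pass
def W(x,y,z): return np.r_[M@[x,y]+Q[:2],z]
def L(p): return np.r_[M.T@(np.asarray(p)[:2]-Q[:2]),p[2]]
def rep(bot,m=""):
    st=bot.state();F=st["wrist_force"];f=np.r_[M.T@F[:2],F[2]]
    print(m,"t%.2f"%st["time"],np.round(L(st["tcp_pos"]),2),"F",np.round(f,2));return L(st["tcp_pos"])[1],f
E
python3 - <<'E'
from h import *
from plant import bot
o=down(Q[2]+np.pi/2)
bot.move_ptp(W(35,-250,190),o);rep(bot)
bot.line_to(W(35,-250,87),feed=120);bot.dwell(.2);rep(bot,"down")
r=bot.line_to(W(35,-150,87),feed=30,threshold=9);rep(bot,str(r))
bot.dwell(.2);rep(bot,"settled")
c=bot.camera("wrist");cv2.imwrite("pics/w2.png",c["image"][:,:,::-1]);pickle.dump(c,open("w2.pkl","wb"))
E
```

```text
t5.10 [  35.28 -249.79  190.56] F [-0.14 -0.35 -0.62]
down t6.31 [  35.61 -250.3    88.08] F [-0.42 -0.64  0.34]
True t8.43 [  34.95 -181.73   86.99] F [-0.2  -2.53  1.77]
settled t8.63 [  34.55 -181.76   86.42] F [ 0.8  -1.58  1.3 ]
```

View pics/w2.png

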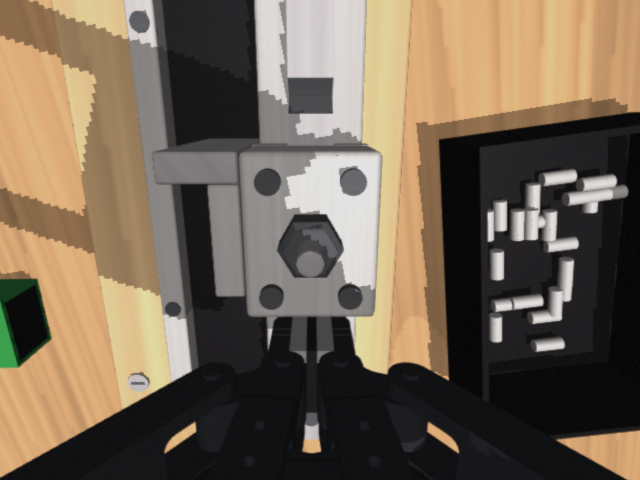

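The picture shows the gripper against the stop, the stem at (310,263) and a notch ahead at (310,95). I'll measure those and then feel the notch.

```bash
python3 - <<'E'
from h import *
from plant import bot
c=pickle.load(open("w2.pkl","rb"))
print(L(ray(c,310,263,118)),L(ray(c,310,263,122)),L(ray(c,310,95,68)))
print("block back edge top",L(ray(c,310,317,96)),"front",L(ray(c,310,148,96)))
y=rep(bot)[0]
for i in range(8):
    y+=1; r=bot.line_to(W(35,y,87),feed=15,threshold=25); a,f=rep(bot,r)
    if abs(f[1])>7: break
E
```

```text
[  35.31926231 -142.42506738  118.        ] [  35.33363567 -140.93767577  122.        ] [ 35.18098649 -98.26527406  68.        ]
block back edge top [  35.22734549 -170.10763631   96.        ] front [  35.2642174  -114.20689029   96.        ]
 t8.68 [  34.45 -181.77   86.29] F [ 1.04 -2.17  1.06]
False t8.94 [  34.42 -181.65   86.3 ] F [ 0.87 -6.22 -1.63]
False t9.19 [  34.41 -181.49   86.32] F [-0.6  -8.58 -2.6 ]
```

It's seated in notch 1, with force rising at TCP y≈-181.6. Contact when seated in notch 2 should therefore be at ≈-136.6.

```bash
python3 - <<'E'
from h import *
from plant import bot
r=bot.line_to(W(35,-150,87),feed=40); rep(bot,r)
y=-150
while y<-134:
    y+=1; bot.line_to(W(35,y,87),feed=20); a,f=rep(bot,y)
    if y>-142 and abs(f[1])>7: break
    if a>-137.2 : break
bot.dwell(.2);rep(bot)
c=bot.camera("wrist");pickle.dump(c,open("w3.pkl","wb"));cv2.imwrite("pics/w3.png",c["image"][:,:,::-1])
E
```

```text
False t10.08 [  34.37 -150.01   86.31] F [-0.38 -2.77 -2.39]
-149 t10.33 [  34.54 -148.86   86.56] F [-0.4  -2.69 -1.35]
-148 t10.58 [  34.86 -147.86   86.95] F [-0.48 -3.33 -1.6 ]
-147 t10.83 [  34.95 -146.85   87.01] F [-0.49 -3.28 -2.13]
-146 t11.08 [  34.95 -145.86   87.01] F [-1.54 -3.31 -0.2 ]
-145 t11.33 [  35.02 -144.88   87.08] F [-2.1  -3.14 -1.64]
-144 t11.58 [  35.28 -143.7    87.18] F [-0.82 -2.71 -1.34]
-143 t11.83 [  35.53 -142.44   87.41] F [-0.89 -0.41  0.52]
-142 t12.08 [  35.2  -141.73   87.16] F [ 0.42  0.19 -0.25]
-141 t12.33 [  35.01 -140.89   86.99] F [-0.05  0.13 -0.04]
-140 t12.58 [  34.98 -139.97   87.  ] F [-0.04  0.05 -0.4 ]
-139 t12.83 [  35.02 -138.93   87.  ] F [ 0.02 -0.23  0.28]
-138 t13.08 [  35.01 -137.94   87.  ] F [-0.3   0.91  0.57]
-137 t13.33 [  35.   -137.03   87.  ] F [ 0.46 -0.43 -0.18]
 t13.53 [  35.03 -137.04   87.04] F [ 0.29 -0.26 -1.15]
```

View pics/w3.png

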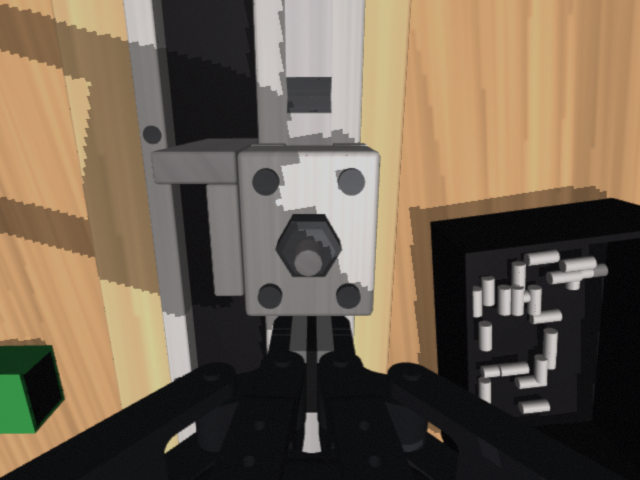

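The force dipped to zero at y≈-143 and the stop ran ahead of the pusher. The picture matches the earlier seated view: stem at (308,263), one notch left ahead at (308,95). So it's in the middle notch. Now the tube.

```bash
python3 - <<'E'
from h import *
from plant import bot
o=down(Q[2]+np.pi/2)
bot.line_to(W(35,-160,87),feed=80);bot.line_to(W(35,-160,200),feed=200)
bot.move_ptp(W(-7,252,190),o)
c=bot.camera("wrist");pickle.dump(c,open("w4.pkl","wb"));cv2.imwrite("pics/w4.png",c["image"][:,:,::-1])
rep(bot)
c=bot.camera("scene");pickle.dump(c,open("s4.pkl","wb"));cv2.imwrite("pics/s4.png",c["image"][:,:,::-1])
E
```

```text
t16.32 [ -6.45 250.98 189.95] F [-0.26  0.01  0.4 ]
```

View pics/w4.png

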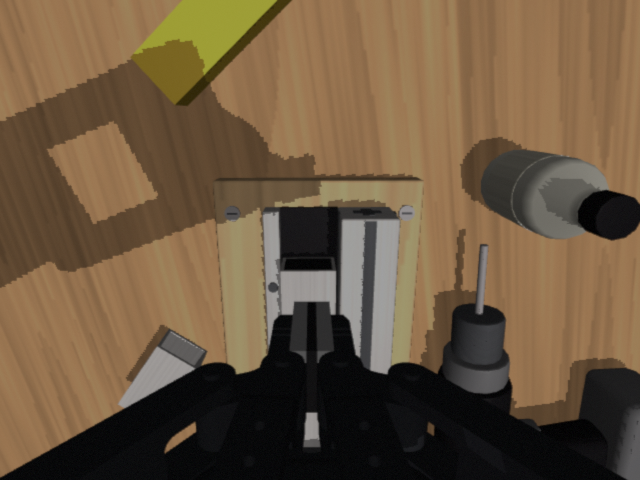

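The wrist view shows the tube's tail at (308,258-270) in the channel and the oil bottle to the right at about (550,200).

```bash
python3 - <<'E'
from h import *
from plant import bot
c=pickle.load(open("w4.pkl","rb"))
print("tail",L(ray(c,308,270,52)),"base end",L(ray(c,320,179,18)),L(ray(c,320,179,0)),"bottle cap",L(ray(c,612,214,120)))
print("bed centre",L(ray(c,310,235,22)))
bot.line_to(W(-7,252,120),feed=120)
r=bot.line_to(W(-7,252,38),feed=50,threshold=8);rep(bot,r)
r=bot.line_to(W(-7,160,38),feed=45,threshold=9);rep(bot,r)
E
```

```text
tail [ -7.8407037  222.56016644  52.        ] base end [  1.10541514 282.29071635  18.        ] [  1.49144897 279.5976165    0.        ] bottle cap [148.56148869 279.47720554 120.        ]
bed centre [ -6.45975537 239.79687549  22.        ]
False t18.90 [ -6.76 252.13  38.4 ] F [ 0.03  0.09 -0.59]
False t21.09 [ -7.   160.07  38.03] F [-0.08 -0.47 -0.38]
```

```bash
python3 - <<'E'
from h import *
from plant import bot
r=bot.line_to(W(-7,147,38),feed=25,threshold=6);rep(bot,r)
y=rep(bot)[0]
while y>133 :
    y-=1; bot.line_to(W(-7,y,38),feed=15,threshold=8); a,f=rep(bot,"%.1f"%y)
    if f[1]>6: break
bot.dwell(.2);rep(bot)
c=bot.camera("wrist");pickle.dump(c,open("w5.pkl","wb"));cv2.imwrite("pics/w5.png",c["image"][:,:,::-1])
E
```

```text
False t21.76 [ -6.97 146.74  38.02] F [ 0.67 -0.05 -0.43]
 t21.76 [ -6.97 146.74  38.02] F [ 0.67 -0.05 -0.43]
145.7 t22.01 [ -7.02 145.67  37.97] F [-0.08 -0.36 -0.49]
144.7 t22.26 [ -7.03 144.72  37.98] F [ 0.22  0.41 -0.72]
143.7 t22.51 [ -7.03 143.66  37.97] F [-0.11  0.59 -0.35]
142.7 t22.76 [ -7.03 142.64  37.98] F [ 0.86  0.67 -0.26]
141.7 t23.01 [ -7.02 141.64  37.99] F [-0.23  0.12 -1.  ]
140.7 t23.26 [ -7.01 140.85  38.01] F [-0.52  1.77 -0.9 ]
139.7 t23.51 [ -7.06 140.68  38.05] F [-0.63  5.95 -0.7 ]
138.7 t23.76 [ -7.02 140.51  38.2 ] F [-0.87  7.81 -0.63]
 t23.96 [ -7.03 140.53  38.22] F [-1.2   7.61 -0.02]
```

The force rose at TCP y≈140.6, where butting was expected (≈140). I'll back off and look from above, close to the stop and the tube head.

```bash
python3 - <<'E'
from h import *
from plant import bot
bot.line_to(W(-7,160,38),feed=40);bot.line_to(W(-7,170,190),feed=150)
bot.move_ptp(W(-50,-85,230),down(Q[2]))
bot.dwell(.2);rep(bot)
c=bot.camera("wrist");pickle.dump(c,open("w6.pkl","wb"))
im=c["image"][:,:,::-1];cv2.imwrite("pics/w6.png",im)
s=bot.camera("side");pickle.dump(s,open("s6.pkl","wb"))
E
```

```text
t27.08 [-49.89 -84.15 229.57] F [-0.45  0.15 -0.7 ]
```

View pics/w6.png

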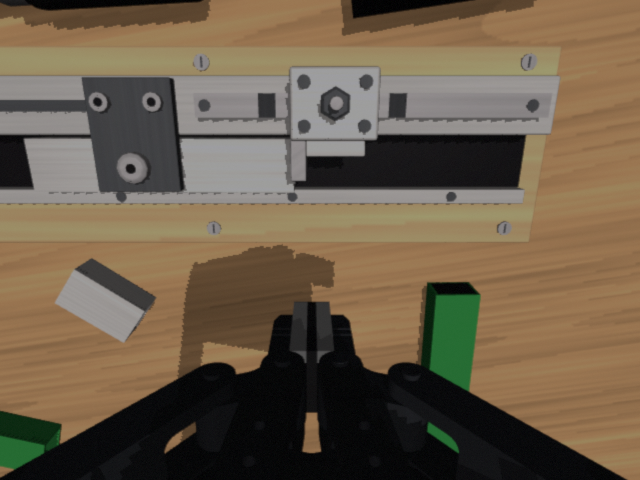

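The view shows the tube head meeting the stop plate at about (292,160) with no visible gap. The stop sits between the first notch (398,105) and third notch (266,105), with its stem at (336,103). One numeric check, then I'll hand in.

```bash
python3 - <<'E'
from h import *
from plant import bot
c=pickle.load(open("w6.pkl","rb"))
for n,p,z in[("n3",(266,105),68),("n1",(398,105),68),("stem",(336,103),118),("blk L",(291,103),96),("blk R",(379,103),96),("tail L",(25,139),52),("head",(291,165),52)]:print(n,L(ray(c,*p,z)))
bot.finish_job();rep(bot)
E
```

```text
n3 [ 35.04744654 -53.41942312  68.        ]
n1 [  35.23600835 -143.97120777   68.        ]
stem [ 35.06192632 -98.4947894  118.        ]
blk L [ 35.61185333 -71.8743399   96.        ]
blk R [  35.72569991 -126.44251262   96.        ]
tail L [ 11.21849734 127.39131994  52.        ]
head [ -7.41288139 -69.27202925  52.        ]
the job is handed in; nothing more can be done
the job is handed in; nothing more can be done
```

I pushed the stop past the first notch into the middle one, then pushed the tube under the bracket until it butted against the stop plate. The job is handed in, at about 27 s on the robot's clock (limit 54 s).

- **Stop:** At the middle notch the push force dropped to zero and the stop ran ahead of the gripper. In the last picture, taken after the tube was pushed, its stem measured y = -98.5, midway between the other two notches (-144.0 and -53.4). I took it as seated from this; I did not measure the stem height.
- **Tube:** At the end of the push the force rose to about 7.8 N, well under the 15 N that would push the stop out. Afterwards the head measured y ≈ -69 and the tail ≈ 127, against an expected -72 and 128. I could see no gap at the plate.
- **Other things:** I didn't touch any of the bystanders, and the gripper ended up clear of everything.
- **Disagreements:** The camera positions were off by about 1 to 3 mm, including a steady offset of about 1.3 mm on the notches. The force while the tube was sliding was too small to tell from noise.

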